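# Close an instrument case and hold it against the spring stop

### The job

First swing the grey instrument case's open lid gently down until it is fully shut. Then bring the case to the spring stop, lid hinge towards you, and push its front end squarely and centrally against the black pad, case flat on the bench, with a steady 12 newtons or so (yellow pointer in the middle of the green band, never driving the pad to the end of its travel), and finish while still holding it pressed there, so that a colleague can drive the lid screws. Leave the red bottle and the blue tray alone.

Things in the scene. Friction and masses are not known exactly. Their poses are not given: they have to be found in the camera images.
- case: loose grey case, about 0.6 kg with lid: 110 mm long (its x), 58 mm wide (its y), body 44 mm high, 56 mm with the lid shut; straight vertical sides, green board inside. Origin: centre of its underside. Its x axis points from hinge end to front end (the end to press on the stop), at first roughly away from the robot; z up. Sliding it on the bench takes 2 to 6 N, on top of the push on the pad.
- lid (a joint): hinge of the case's lid: 0 = fully shut (it rests on the case), grows as it opens, up to 1.45 rad; starts 0.75 to 1.2 rad open, leaning over the case. The hinge is stiff: the lid stays where it is left and takes about 0.5 to 1 N at its free edge to close. The lid is a plain slab 110 mm long, 58 mm wide, 12 mm thick, with no handle; shut, it lies flush with the sides and ends of the case.
- lid_hinge (a point): middle of the lid's hinge axis, which runs along the case's y: at the case's x = -55 mm, y = 0, z = 44 mm, on the lower edge of the lid. The lid reaches 110 mm from here; its outer face lies 12 mm from the plane through this axis and the lid's underside.
- lid_edge (a point): middle of the upper edge of the lid's free end, on its outer face, 110 mm along the lid from the hinge. With the lid shut it is at the case's x = 55 mm, z = 56 mm.
- stop: spring stop bolted to the bench: aluminium block 60 x 100 x 34 mm on a dark foot plate, standing 55 to 115 mm behind the resting pad face (foot plate from 50 to 125 mm, 130 mm wide), with a white, green and red scale on its top. Origin: on the bench surface, right under the middle of the pad's front face at rest. Its x axis is the pushing direction, away from the robot; y across; z up. The bench in front of the pad is clear.
- pad (a joint): travel of the black sprung pad into the stop, m: 0 = at rest, 0.040 = end of travel. Spring of 500 N/m from 0, no preload: 0.024 is 12 N, the middle of the green band; the green band runs from 0.016 (8 N) to 0.032 (16 N). A yellow pointer on the pad rides over the scale.
- pad_face (a point): centre of the pad's front face (moves with the pad), 21 mm above the bench. The pad is 100 mm wide, 10 mm thick, and reaches from 3 to 39 mm above the bench; a white line marks its middle. A 10 mm wide bar joins the pad's top to the pointer.
- glue: bystander: red bottle with white cap, 42 mm diameter, 100 mm high, beside the stop; origin at the centre of its underside
- tray: bystander: blue open tray 80 x 70 x 30 mm beside the stop; origin at the centre of its underside
Mind the look-alikes: they are no part of the job. What is meant by the case is not orange or purple, and is the larger of those in its own colour.

How it is judged:
By the outcome, as a careful person would: the job done as asked, in the order asked, and still so for the second after the job is handed in, while the arm keeps its last pose, push and grip.
It also fails if it takes over 56 s, if anything falls off the work surface, if the arm or the gripper's body presses on something with over 40 N, if the wrist force passes 120 N, or if a joint passes its speed limit or range.

### The arm

A 6-joint arm with a two-finger parallel gripper is mounted at the origin on the work surface. World frame = base frame: x ahead of the robot, y to its left, z up, the work surface at z = 0. Lengths are in m, angles in rad, forces in N, time in s.
With the tool pointing down it reaches from about 0.25 to 0.775 m from the base axis. Payload 4 kg.
Tool frame: the origin (TCP) lies on the centre line of the jaws, within the pads' length; the fingertips stand 19 mm ahead of it and the grasp point (between the pads) is the TCP; x points along the fingers, z is the direction in which the jaws open and shut, and the axes are right-handed (so a half turn about x gives the same grasp; the last joint's range is limited). The gripper opens to 94 mm and grips with 3 to 60 N. Pads are 16 mm wide; open, the fingers measure 119 mm over their backs; the gripper's body (75 mm by 177 mm) begins 78 mm behind the grasp point.
Start: joints at [1.183, 0.087, 1.371, -0, 1.684, -0.103], TCP at [0.155, 0.528, 0.225] pointing down, gripper open.
Joint ranges: [-3.1, 3.1], [-0.76, 2.03], [0.27, 2.55], [-1.08, 4.22], [0.17, 2.65], [-2.57, 2.57]. Speed limits (rad/s): [2.79, 2.79, 3.14, 3.14, 3.14, 3.14].

### API

Orientations are given as [roll, pitch, yaw] about the fixed x, y, z axes, in that order (R = Rz(yaw) Ry(pitch) Rx(roll)).
In Python, from bench import robot, snapshot, camera_params gives the robot as it stands.
- The arm moves only by the tool step_arm, never from a script. Its argument "motion" is text: rows parted by semicolons, each of 7 numbers parted by spaces: the opening in per cent of the stroke, from 0 (shut) to 100 (fully open), then the shift along the tool's x, y, z in cm, then the turn, a rotation vector about the tool's x, y, z in rad. A call has 1 to 20 rows; each row shifts and turns the commanded pose from where the row before left it, along the tool's axes as they then stand; what a row does not reach is not made up. A row lasts 1/12 s, in which the tool goes at most 41.7 mm and 7.16 degrees, less where a joint would pass 70% of its speed; a pose out of reach is approached as far as the arm can. A call with a gripper value outside its range is refused whole. The fingers move at their own pace and stop on an object; the grip force is fixed at half the most. Time passes only in rows, so rows that do not move let the fingers close. It gives the time, the measured TCP pose, the force and the opening at its end, in the units of the state.
- robot.get_obs(): the state, without advancing time (a new reading comes with each control period).
- snapshot(name): name is "scene" or "top"; returns the picture (400x640x3 uint8, red, green, blue); there is no depth.
- camera_params(name): a dict with "fx", "fy", "cx", "cy" (pixels), "D" ([k1, k2, p1, p2, k3] as OpenCV has them; the pictures are not rectified), "R" (3x3) and "t" (3): a world point X has camera coordinates R X + t. Camera axes: x right, y down, z forward; pixel columns grow to the right and rows downward; lengths in m; the calibration is good to about 2 mm. A picture is of the moment at which its call begins. camera_params takes no time and is no camera call.
- robot.close_job(): hands the job in, once; it reports no verdict.
The state is a dict: "time": time; "joint_positions": joint angles; "qvel": joint speeds; "joint_torque": joint torques, N m; "tool_pos": TCP position; "ee_rot": TCP orientation; "wrist_force": force on the tool from outside, world axes, zero at the start; "wrist_torque": the same for the moment, N m; "width": finger opening in m.
Only numpy, scipy, OpenCV 4.12 (cv2) and the standard library are available. Lean on these libraries where they do the work, as an engineer would, in place of code of your own. Each camera call takes 0.05 s, during which the arm holds its last target.

## Working session

There is one attempt and no reset: what is moved stays moved. The work goes in short steps, Python scripts to look and compute and a tool call to move; the robot and the scene stay as the last step left them, time stands still between calls to the robot, and variables do not carry over. Pictures are saved under pics/ and viewed, and the job is handed in when it is done.

Besides the shell and the picture viewer there is one more tool, called after "Request:" by a JSON object that holds its "method" and its "body". step_arm: Moves the arm, as the interface text tells. Its arguments: {"type":"object","properties":{"motion":{"type":"string"}},"required":["motion"]}

```bash
mkdir -p pics; ls; python3 - <<'E'
from bench import robot, snapshot, camera_params
import cv2
for n in("scene","top"):
    im=snapshot(n); cv2.imwrite(f"pics/{n}0.png",im[...,::-1])
    p=camera_params(n); print(n,p)
print(robot.get_obs())
E
```

```text
pics
scene {'fx': 400.90015552977144, 'fy': 400.90015552977144, 'cx': 316.4325575398963, 'cy': 198.58721704706423, 'D': array([0.03447923, 0.        , 0.        , 0.        , 0.        ]), 'R': array([[-0.18247737,  0.98315485, -0.01041883],
       [ 0.6490989 ,  0.11250249, -0.75233889],
       [-0.73849348, -0.14404767, -0.65869389]]), 't': array([ 0.11199963, -0.28936628,  1.35689809])}
top {'fx': 378.04625521199364, 'fy': 378.04625521199364, 'cx': 323.8648343913885, 'cy': 204.3351858136403, 'D': array([-0.04865413,  0.        ,  0.        ,  0.        ,  0.        ]), 'R': array([[ 0.01365655, -0.99989099,  0.00561355],
       [-0.9946591 , -0.01415908, -0.10223894],
       [ 0.10230728, -0.00418733, -0.99474403]]), 't': array([-0.0409209 ,  0.54468546,  0.85302182])}
{'time': 0.1, 'joint_positions': array([ 1.18287640e+00,  8.78831070e-02,  1.37209905e+00, -1.53706619e-05,
        1.68360619e+00, -1.03100308e-01]), 'qvel': array([ 4.46081588e-04, -6.68522774e-04, -1.60562993e-03, -6.67034709e-04,
       -8.89848335e-05,  1.01860989e-03]), 'joint_torque': array([ 2.52714424e-03, -3.41255522e+01, -3.03301227e+01,  7.20430375e-02,
        3.04476614e-02, -1.04667283e-04]), 'tool_pos': array([0.15437575, 0.52741046, 0.22342216]), 'ee_rot': array([ 3.0461469 ,  1.56880058, -1.95106341]), 'wrist_force': array([ 0.21608299,  0.86976852, -0.03683915]), 'wrist_torque': array([ 0.00989639,  0.00862879, -0.11443994]), 'width': 0.09387776691997847}
```

View pics/scene0.png

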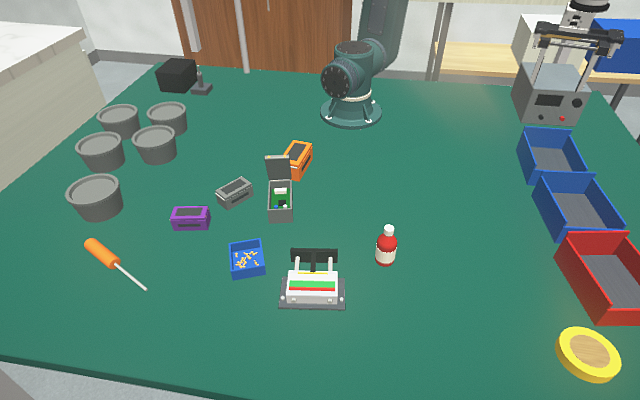

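View pics/top0.png

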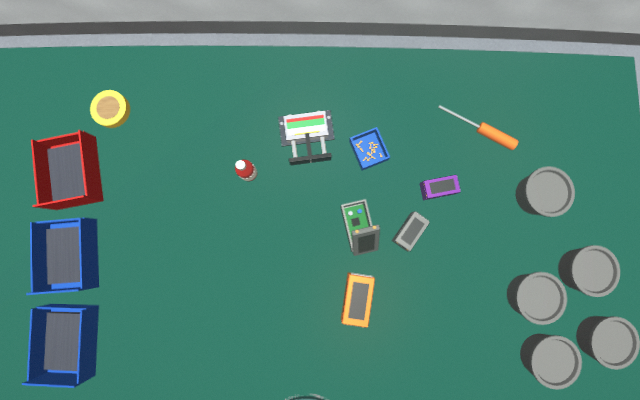

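Candidates for the case:
- Large open grey case: top (360,227), scene (280,195).
- Small shut grey case: top (411,232), scene (233,191).
- Orange case: top (358,300).
- Purple case: top (440,187).

I choose the large grey one with the open lid and green board, and will check it in a crop.

```bash
python3 - <<'E'
import cv2,numpy as np
a=cv2.imread('pics/top0.png')[90:270,270:440];b=cv2.imread('pics/scene0.png')[140:320,220:410]
a=cv2.resize(a,None,fx=3.3,fy=3.3,interpolation=2);b=cv2.resize(b,None,fx=3.3,fy=3.3,interpolation=2)
cv2.imwrite('pics/cropt.png',a);cv2.imwrite('pics/crops.png',b)
E
```

```text
(no output)
```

View pics/cropt.png

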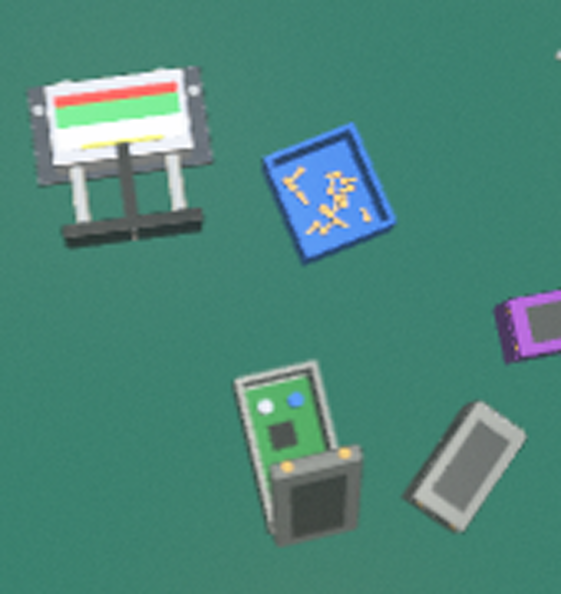

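View pics/crops.png

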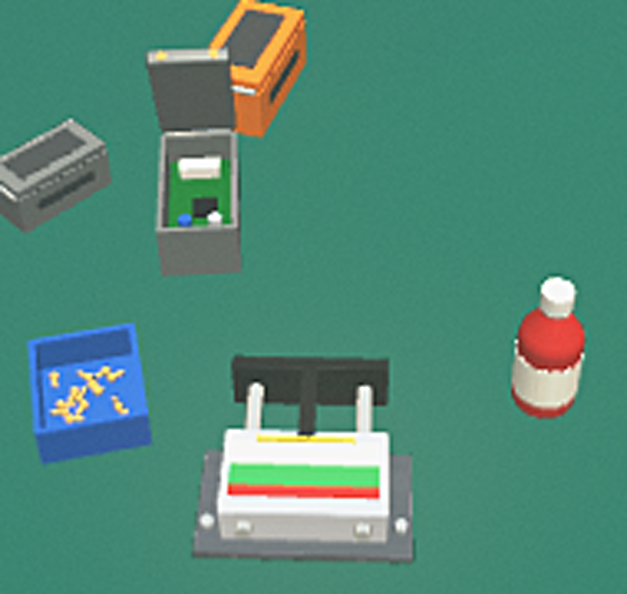

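The crops confirm the choice: an open grey case with a green board, larger than the shut grey look-alike. Next I'll measure positions.

```bash
cat > h.py <<'E'
import numpy as np,cv2
from bench import robot,snapshot,camera_params
from scipy.spatial.transform import Rotation as Rn
def ray(n,uv):
    p=camera_params(n);K=np.array([[p['fx'],0,p['cx']],[0,p['fy'],p['cy']],[0,0,1.]])
    q=cv2.undistortPoints(np.array(uv,float).reshape(-1,1,2),K,p['D']).reshape(-1,2)
    d=np.c_[q,np.ones(len(q))]@p['R']; return -p['R'].T@p['t'],d
def plane(n,uv,z):
    c,d=ray(n,uv); return c+d*((z-c[2])/d[:,2])[:,None]
def tri(u1,u2):
    o=[]
    for a,b in zip(u1,u2):
        c1,d1=ray('top',[a]);c2,d2=ray('scene',[b]);d1=d1[0];d2=d2[0]
        s=np.linalg.lstsq(np.c_[d1,-d2],c2-c1,rcond=None)[0]
        A=c1+s[0]*d1;B=c2+s[1]*d2;o.append(np.r_[(A+B)/2,np.linalg.norm(A-B)])
    return np.array(o)
def proj(n,X):
    p=camera_params(n);K=np.array([[p['fx'],0,p['cx']],[0,p['fy'],p['cy']],[0,0,1.]])
    return cv2.projectPoints(np.array(X,float).reshape(-1,1,3),cv2.Rodrigues(p['R'])[0],p['t'],K,p['D'])[0].reshape(-1,2)
T=lambda l:(np.array(l,float)+.5)/3.3-.5+[270,90]
S=lambda l:(np.array(l,float)+.5)/3.3-.5+[220,140]
E
python3 - <<'E'
from h import *
np.set_printoptions(precision=4,suppress=True)
print('rim top  FL FR HL',plane('top',T([[235,380],[317,361],[272,532]]),.044))
print('rim scene FL FR HR HL',plane('scene',S([[241,227],[160,229],[158,130],[237,132]]),.044))
print('foot scene FL FR',plane('scene',S([[240,272],[162,275]]),0))
# lid free end, outer-edge; left in top=+y = right in scene
print('lid edge tri',tri(T([[272,464],[360,447]]),S([[228,49],[148,54]])))
print('lid edge lower?',tri(T([[275,476],[360,460]]),S([[228,49],[148,54]])))
# stop: pad top front edge z=.039
print('pad top',plane('top',T([[62,233],[203,214]]),.039)); 
print('pad bottom',plane('top',T([[67,247],[203,228]]),.003))
print('pad scene top back edge(z .039)',plane('scene',S([[389,361],[234,357]]),.039))
print('block top scale corners',plane('top',T([[54,166],[190,145],[45,88],[184,70]]),.034))
print('foot plate', plane('top',T([[38,186],[213,163],[28,90],[200,67]]),.005))
print(camera_params('top')['R'].T@-camera_params('top')['t'])
E
```

```text
rim top  FL FR HL [[ 0.543  -0.0722  0.044 ]
 [ 0.5571 -0.1291  0.044 ]
 [ 0.4386 -0.0985  0.044 ]]
rim scene FL FR HR HL [[ 0.5442 -0.0688  0.044 ]
 [ 0.556  -0.1248  0.044 ]
 [ 0.4474 -0.1569  0.044 ]
 [ 0.4395 -0.0963  0.044 ]]
foot scene FL FR [[ 0.5452 -0.0716  0.    ]
 [ 0.558  -0.1268  0.    ]]
lid edge tri [[ 0.4812 -0.0885  0.151   0.0024]
 [ 0.4924 -0.1425  0.1482  0.0018]]
lid edge lower? [[ 0.4741 -0.0906  0.1459  0.0027]
 [ 0.4849 -0.1442  0.1427  0.0001]]
pad top [[ 0.6462  0.0507  0.039 ]
 [ 0.6613 -0.0487  0.039 ]]
pad bottom [[ 0.6437  0.0501  0.003 ]
 [ 0.6594 -0.0496  0.003 ]]
pad scene top back edge(z .039) [[ 0.6461  0.0517  0.039 ]
 [ 0.66   -0.0468  0.039 ]]
block top scale corners [[ 0.696   0.0581  0.034 ]
 [ 0.7128 -0.0389  0.034 ]
 [ 0.7536  0.0661  0.034 ]
 [ 0.7685 -0.0339  0.034 ]]
foot plate [[ 0.6887  0.0724  0.005 ]
 [ 0.708  -0.0564  0.005 ]
 [ 0.7618  0.0819  0.005 ]
 [ 0.7814 -0.046   0.005 ]]
[ 0.4551 -0.0296  0.9045]
```

```bash
python3 - <<'E'
from h import *
np.set_printoptions(precision=4,suppress=True)
o=robot.get_obs();R=Rn.from_euler('xyz',o['ee_rot']).as_matrix();print(R, o['tool_pos'])
print('bottle cap top',tri([[240.5,166]],[[388.5,226]]), 'base',plane('scene',S([[545,408]]),0))
print('tray corners base scene',plane('scene',S([[43,462],[150,443]]),0),'rim top',plane('top',T([[264,158],[353,125],[395,222],[306,262]]),.03))
print('small grey',plane('top',T([[405,497],[458,532],[525,436],[478,403]]),.03))
cy=np.array([-.243,.97,0]);
for s in(1,-1):
    z=s*cy/np.linalg.norm(cy);x=np.array([0,0,-1.]);y=np.cross(z,x);Rt=np.c_[x,y,z]
    print(s,'rotvec tool',Rn.from_matrix(R.T@Rt).as_rotvec(), 'delta tool cm to hover', R.T@(np.array([.4634-.03,-.1236-.01,.25])-o['tool_pos'])*100)
E
```

```text
[[-0.0007 -0.9597  0.281 ]
 [-0.0019  0.281   0.9597]
 [-1.      0.0002 -0.002 ]] [0.1544 0.5274 0.2234]
bottle cap top [[0.619  0.1498 0.0979 0.0015]] base [[0.6342 0.1538 0.    ]]
tray corners base scene [[ 0.733  -0.1554  0.    ]
 [ 0.7069 -0.093   0.    ]] rim top [[ 0.7053 -0.0923  0.03  ]
 [ 0.7308 -0.1566  0.03  ]
 [ 0.6598 -0.1865  0.03  ]
 [ 0.6297 -0.1227  0.03  ]]
small grey [[ 0.4638 -0.1927  0.03  ]
 [ 0.4399 -0.2298  0.03  ]
 [ 0.5077 -0.2779  0.03  ]
 [ 0.5306 -0.2447  0.03  ]]
1 rotvec tool [-0.5303 -0.0019 -0.0007] delta tool cm to hover [ -2.556  -45.3513 -55.6029]
-1 rotvec tool [ 2.6113 -0.001   0.0025] delta tool cm to hover [ -2.556  -45.3513 -55.6029]
```

Request:
{"method": "step_arm", "body": {"motion": "0 -0.13 -2.29 -2.74 0 0 0;0 -0.13 -2.29 -2.74 0 0 0;0 -0.13 -2.29 -2.74 0 0 0;0 -0.13 -2.29 -2.74 0 0 0;0 -0.13 -2.29 -2.74 0 0 0;0 -0.13 -2.29 -2.74 0 0 0;0 -0.13 -2.29 -2.74 0 0 0;0 -0.13 -2.29 -2.74 0 0 0;0 -0.13 -2.29 -2.74 0 0 0;0 -0.13 -2.29 -2.74 0 0 0;0 -0.13 -2.29 -2.74 0 0 0;0 -0.13 -2.29 -2.74 0 0 0;0 -0.13 -2.29 -2.74 0 0 0;0 -0.13 -2.29 -2.74 0 0 0;0 -0.13 -2.29 -2.74 0 0 0;0 -0.13 -2.29 -2.74 0 0 0;0 -0.13 -2.29 -2.74 0 0 0;0 -0.13 -2.29 -2.74 0 0 0;0 -0.13 -2.29 -2.74 0 0 0;0 -0.13 -2.29 -2.74 0 0 0"}}

```text
time: 1.77
tool_pos: [0.4402, -0.1285, 0.25]
ee_rot: [1.063, 1.57, 2.348]
wrist_force: [0.6, 0.3, 0.1]
width: 0.0006
```

Request:
{"method": "step_arm", "body": {"motion": "0 0 0 0 0.12 0 0;0 0 0 0 0.12 0 0;0 0 0 0 0.12 0 0;0 0 0 0 0.12 0 0;0 0 0 0 0.12 0 0;0 0 0 0 0.12 0 0;0 0 0 0 0.12 0 0;0 0 0 0 0.12 0 0;0 0 0 0 0.12 0 0;0 0 0 0 0.12 0 0;0 0 0 0 0.12 0 0;0 0 0 0 0.12 0 0;0 0 0 0 0.12 0 0;0 0 0 0 0.12 0 0;0 0 0 0 0.12 0 0;0 0 0 0 0.12 0 0;0 0 0 0 0.12 0 0;0 0 0 0 0.12 0 0;0 0 0 0 0.12 0 0;0 0 0 0 0.12 0 0"}}

```text
time: 3.43
tool_pos: [0.4398, -0.1266, 0.2499]
ee_rot: [-2.477, 1.57, 2.687]
wrist_force: [-0.3, 0.7, -0.1]
width: 0.0006
```

```bash
cat > st.py <<'E'
from h import *
np.set_printoptions(precision=4,suppress=True)
o=robot.get_obs();R=Rn.from_euler('xyz',o['ee_rot']).as_matrix()
print('t',o['time'],'q',o['joint_positions'],'p',o['tool_pos'],'F',o['wrist_force'],'w',o['width'])
print('tool y yaw',np.arctan2(R[1,1],R[0,1]),'tool x',R[:,0])
def go(target,yaw):
    z=-np.array([-np.sin(yaw),np.cos(yaw),0]);x=np.array([0,0,-1.]);Rt=np.c_[x,np.cross(z,x),z]
    return R.T@(np.array(target)-o['tool_pos'])*100, Rn.from_matrix(R.T@Rt).as_rotvec()
E
python3 -c "
from st import *
print(go([.441,-.1265,.152],.245))"
```

```text
t 3.4333 q [-0.4043 -0.1228  1.5275  0.0001  1.738   0.7156] p [ 0.4398 -0.1266  0.2499] F [-0.2619  0.7344 -0.073 ] w 0.000562893716688836
tool y yaw 0.4508443960919731 tool x [-0.0011  0.0005 -1.    ]
(array([9.7857, 0.1176, 0.0482]), array([ 0.2058, -0.0009,  0.0008]))
```

Request:
{"method": "step_arm", "body": {"motion": "0 0 0 0 0.1 0 0;0 0 0 0 0.1 0 0;0 2.4 0 0 0 0 0;0 2.4 0 0 0 0 0;0 2.4 0 0 0 0 0;0 2.6 0 0 0 0 0;0 0 0.6 0 0 0 0;0 0 0.6 0 0 0 0;0 0 0.6 0 0 0 0;0 0 0 0 0 0 0"}}

```text
time: 4.27
tool_pos: [0.4599, -0.1223, 0.1547]
ee_rot: [1.049, 1.567, -0.264]
wrist_force: [-0.3, -0.5, 0.2]
width: 0.0006
```

```bash
python3 -c "
from st import *
for n in('scene','top'):
    im=snapshot(n)[...,::-1]; im=im[120:300,220:410] if n=='scene' else im[90:270,270:440]
    cv2.imwrite(f'pics/{n}1.png',cv2.resize(im,None,fx=3.3,fy=3.3,interpolation=2))
a=cv2.imread('pics/scene1.png');b=cv2.imread('pics/top1.png');
cv2.imwrite('pics/both1.png',cv2.resize(np.hstack([a[:,:],b]),None,fx=.66,fy=.66))
print(go([.470,-.119,.152],.245))"
```

```text
t 4.2667 q [-0.3795 -0.0572  1.6558  0.0005  1.5387  0.9337] p [ 0.4599 -0.1223  0.1547] F [-0.3024 -0.5293  0.1776] w 0.00061513489027494
tool y yaw 0.25760901071527575 tool x [ 0.0041 -0.0011 -1.    ]
(array([ 0.2705,  1.057 , -0.0671]), array([ 0.0126,  0.0021, -0.0037]))
```

View pics/both1.png

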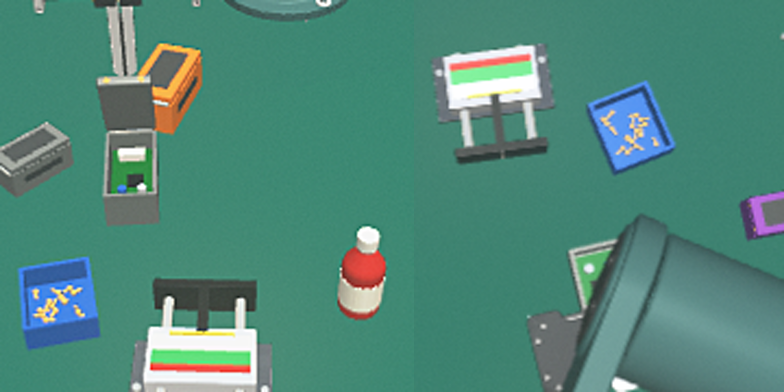

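Request:
{"method": "step_arm", "body": {"motion": "0 0.28 0.46 0 0.01 0 0;0 0.28 0.46 0 0 0 0;0 0.16 0.33 0 0 0 0;0 0.16 0.33 0 0 0 0;0 0.17 0.33 0 0 0 0;0 0.17 0.33 0 0 0 0;0 0.22 0.30 0 0 0 0;0 0.22 0.30 0 0 0 0;0 0.22 0.30 0 0 0 0;0 0.22 0.30 0 0 0 0;0 0.22 0.30 0 0 0 0;0 0 0 0 0 0 0"}}

```text
time: 5.37
tool_pos: [0.4939, -0.1127, 0.1284]
ee_rot: [-2.376, 1.57, 2.584]
wrist_force: [-0.8, 0.3, 0.8]
width: 0.0005
```

```bash
cat > pic.py <<'E'
import sys
from st import *
k=sys.argv[1];L=[]
for n in('scene','top'):
    im=snapshot(n)[...,::-1]; cv2.imwrite(f'pics/{n}f{k}.png',im); im=im[140:320,220:410] if n=='scene' else im[90:270,270:440]
    L.append(cv2.resize(im,None,fx=3.3,fy=3.3,interpolation=2))
cv2.imwrite(f'pics/both{k}.png',cv2.resize(np.hstack(L),None,fx=.66,fy=.66))
E
python3 pic.py 2;python3 -c "
from st import *
print(go([.443+.97*.0547,-.126+.243*.0547,.1314],.245))"
```

```text
t 5.3667 q [-0.3365  0.031   1.6219  0.0003  1.4899  0.9872] p [ 0.4939 -0.1127  0.1284] F [-0.7981  0.2961  0.8417] w 0.0005297355729246563
tool y yaw 0.24703773603816967 tool x [-0.0011  0.0007 -1.    ]
t 5.4667 q [-0.3368  0.0301  1.622   0.0003  1.4905  0.987 ] p [ 0.4936 -0.1128  0.1288] F [ 0.1744 -0.0339  0.3014] w 0.0001485471661730238
tool y yaw 0.24697892042322994 tool x [-0.0009  0.0006 -1.    ]
(array([-0.2596,  0.2365,  0.0533]), array([ 0.002 , -0.0008,  0.0007]))
```

View pics/both2.png

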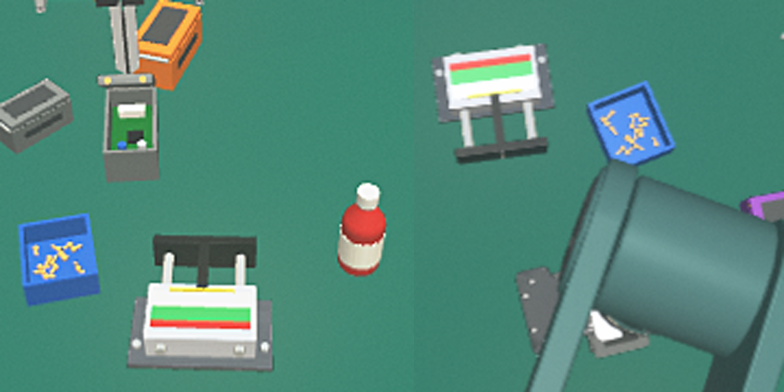

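Request:
{"method": "step_arm", "body": {"motion": "0 0.22 0.29 0 0 0 0;0 0.22 0.29 0 0 0 0;0 0.22 0.29 0 0 0 0;0 0.22 0.29 0 0 0 0;0 0.22 0.29 0 0 0 0;0 0.32 0.19 0 0 0 0;0 0.32 0.19 0 0 0 0;0 0.32 0.19 0 0 0 0;0 0.32 0.19 0 0 0 0;0 0.32 0.19 0 0 0 0;0 0.32 0.12 0 0 0 0;0 0.32 0.12 0 0 0 0;0 0.32 0.12 0 0 0 0;0 0.32 0.12 0 0 0 0;0 0 0 0 0 0 0"}}

```text
time: 6.72
tool_pos: [0.5214, -0.1058, 0.0885]
ee_rot: [-2.13, 1.569, 2.829]
wrist_force: [-0.8, 0.4, 0.1]
width: 0.0003
```

```bash
python3 pic.py 3
```

```text
t 6.7167 q [-0.3069  0.1158  1.6137  0.      1.4135  1.0171] p [ 0.5214 -0.1058  0.0885] F [-0.7817  0.3535  0.0885] w 0.00031059973182605435
tool y yaw 0.24679816065416427 tool x [-0.0013  0.0004 -1.    ]
```

View pics/both3.png

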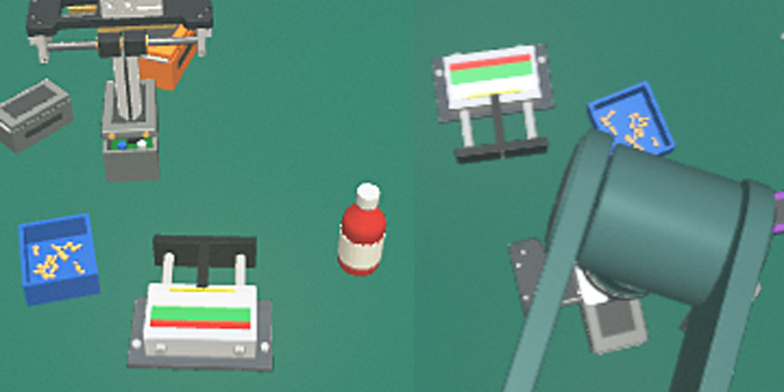

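Request:
{"method": "step_arm", "body": {"motion": "0 0.27 0.06 0 0 0 0;0 0.27 0.06 0 0 0 0;0 0.27 0.06 0 0 0 0;0 0.27 0.06 0 0 0 0;0 0.2 0 0 0 0 0;0 0 0 0 0 0 0"}}

```text
time: 7.32
tool_pos: [0.5238, -0.1053, 0.076]
ee_rot: [-2.184, 1.57, 2.775]
wrist_force: [0.4, 0.1, 0.2]
width: 0.0001
```

Request:
{"method": "step_arm", "body": {"motion": "0 0.15 0 0 0 0 0;0 0 0 0 0 0 0"}}

```text
time: 7.48
tool_pos: [0.5241, -0.1054, 0.0753]
ee_rot: [1.58, 1.571, 0.256]
wrist_force: [-0.2, -0.9, 0.1]
width: 0.0003
```

Request:
{"method": "step_arm", "body": {"motion": "0 0.1 0 0 0 0 0;0 0.1 0 0 0 0 0;0 0 0 0 0 0 0"}}

```text
time: 7.73
tool_pos: [0.5241, -0.1054, 0.0751]
ee_rot: [1.043, 1.57, -0.281]
wrist_force: [-3.8, 1.6, 8.9]
width: 0.0005
```

```bash
python3 pic.py 4
```

```text
t 7.7333 q [-0.3045  0.1311  1.6249  0.      1.385   1.0194] p [ 0.5241 -0.1054  0.0751] F [-3.793   1.5968  8.8904] w 0.00045055371753801644
tool y yaw 0.24688199585411366 tool x [ 0.0006 -0.0002 -1.    ]
```

View pics/both4.png

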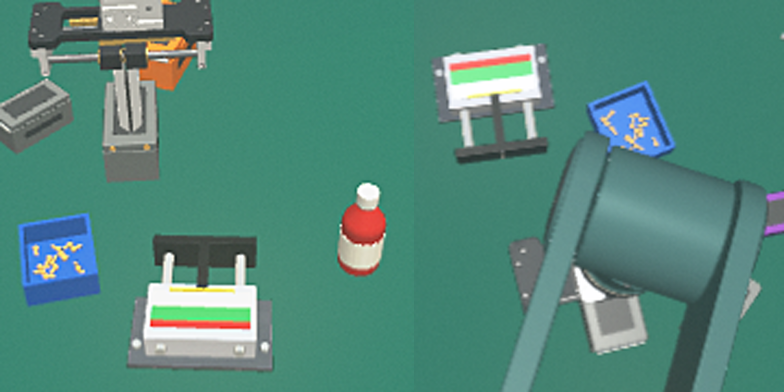

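The lid stops firmly at tip height 56 mm with 9 N, so it is shut. I'll back up, open the gripper and re-measure.

Request:
{"method": "step_arm", "body": {"motion": "0 -1 0 0 0 0 0;0 -2.5 0 0 0 0 0;100 -2.5 -1 0 0 0 0;100 -2.5 -3 0 0 0 0;100 -1 -3 0 0 0 0;100 0 -3 0 0 0 0;100 0 0 0 0 0 0;100 0 0 0 0 0 0"}}

```text
time: 8.5
tool_pos: [0.4265, -0.1301, 0.1687]
ee_rot: [1.07, 1.569, -0.256]
wrist_force: [-0.4, -0.2, -0.4]
width: 0.0368
```

```bash
python3 pic.py 5; python3 - <<'E'
import cv2,numpy as np
b=cv2.imread('pics/scenef5.png')[170:240,240:320]
cv2.imwrite('pics/c5.png',cv2.resize(b,None,fx=8,fy=8,interpolation=2))
E
```

```text
t 8.5 q [-0.4235 -0.1312  1.6953  0.0003  1.5757  0.9021] p [ 0.4265 -0.1301  0.1687] F [-0.3837 -0.182  -0.4434] w 0.036785092050715486
tool y yaw 0.2452161733923207 tool x [ 0.0017 -0.0005 -1.    ]
```

View pics/both5.png

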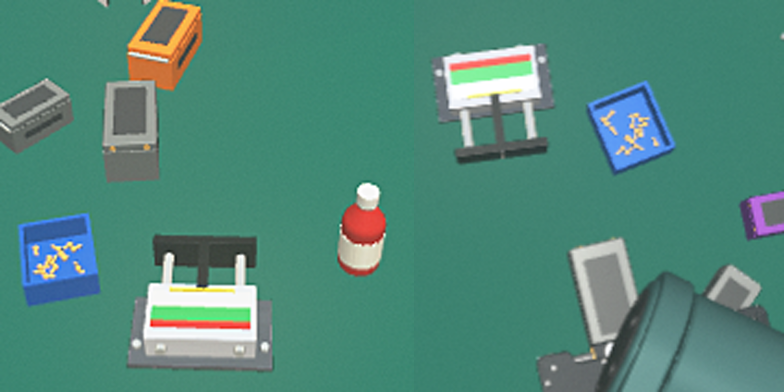

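View pics/c5.png

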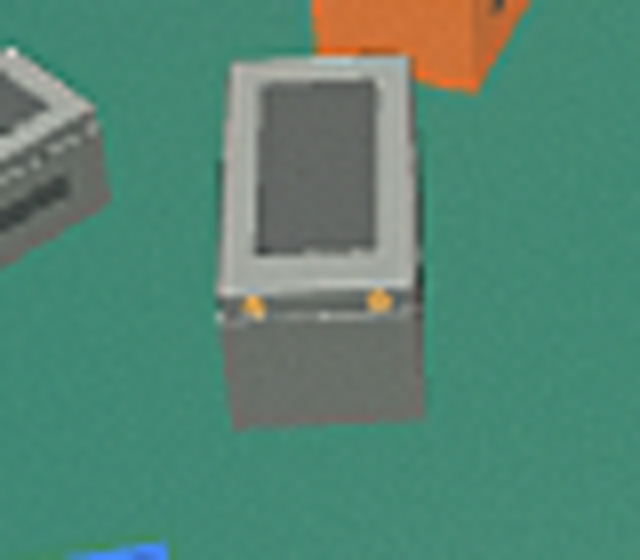

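```bash
python3 - <<'E'
from h import *
np.set_printoptions(precision=4,suppress=True)
C=lambda l:(np.array(l,float)+.5)/8-.5+[240,170]
s=plane('scene',C([[232,65],[409,57],[218,293],[419,287]]),.056);print('scene HR HL FR FL',s,s.mean(0))
print('yaw sides',[np.arctan2(*(s[i]-s[j])[1::-1]) for i,j in((2,0),(3,1))],'front',np.arctan2(*(s[3]-s[2])[:2]*[-1,1]))
print('foot FR FL',plane('scene',C([[235,428],[425,418]]),0))
T2=lambda l:((np.array(l,float)-[414.5-.5,0])/.66/3.3)+[269.8,89.8]
print('top FL FR HL',plane('top',T2([[569,248],[624,237],[586,346]]),.056))
print(camera_params('scene')['R'].T@-camera_params('scene')['t'])
E
```

```text
scene HR HL FR FL [[ 0.4562 -0.1506  0.056 ]
 [ 0.4428 -0.0969  0.056 ]
 [ 0.5595 -0.1259  0.056 ]
 [ 0.5471 -0.0693  0.056 ]] [ 0.5014 -0.1107  0.056 ]
yaw sides [np.float64(0.23523829713534095), np.float64(0.25848717147699535)] front 0.21635475455662373
foot FR FL [[ 0.5582 -0.1263  0.    ]
 [ 0.5442 -0.071   0.    ]]
top FL FR HL [[ 0.5444 -0.0718  0.056 ]
 [ 0.5567 -0.1288  0.056 ]
 [ 0.4437 -0.0902  0.056 ]]
[1.2103 0.1179 0.6772]
```

```bash
python3 -c "
from st import *
print(go([.4883,-.1148,.028],.243))"
```

```text
t 8.6 q [-0.422  -0.128   1.6936  0.0005  1.5754  0.9021] p [ 0.4276 -0.1298  0.1682] F [ 0.2976 -0.176   0.9123] w 0.04523397464951469
tool y yaw 0.24664838536963102 tool x [ 0.0007  0.0002 -1.    ]
(array([14.0215,  6.2453,  0.0329]), array([ 0.0036, -0.    , -0.0007]))
```

Request:
{"method": "step_arm", "body": {"motion": "100 0 1.5 0 0 0 0;100 0 1.5 0 0 0 0;100 0 1.5 0 0 0 0;100 0 1.5 0 0 0 0;100 0 0.2 0 0 0 0;100 1 0 0 0 0 0;100 2 0 0 0 0 0;100 2 0 0 0 0 0;100 1 0 0 0 0 0;100 0 0 0 0 0 0"}}

```text
time: 9.43
tool_pos: [0.4846, -0.1139, 0.1044]
ee_rot: [-2.149, 1.563, 2.81]
wrist_force: [-0.3, 0.2, 0.1]
width: 0.094
```

```bash
python3 -c "
from st import *
print(go([.4883,-.1148,.028],.243))"
```

```text
t 9.4333 q [-0.3447  0.0329  1.6694 -0.0001  1.4468  0.9793] p [ 0.4846 -0.1139  0.1044] F [-0.2698  0.2053  0.0531] w 0.09401152905438505
tool y yaw 0.24679913135651846 tool x [-0.0071  0.0024 -1.    ]
(array([7.6336, 0.385 , 0.2104]), array([ 0.0038, -0.0041,  0.0063]))
```

Request:
{"method": "step_arm", "body": {"motion": "100 1.5 0 0.1 0 0 0;100 2 0 0.1 0 0 0;100 2 0 0 0 0 0;100 1.5 0 0 0 0 0;100 0.7 0 0 0 0 0;100 0 0 0 0 0 0;100 0 0 0 0 0 0"}}

```text
time: 10.02
tool_pos: [0.4881, -0.1168, 0.0319]
ee_rot: [1.04, 1.57, -0.284]
wrist_force: [0.6, 0.9, 0.0]
width: 0.0941
```

```bash
python3 pic.py 6; python3 -c "
from st import *
print(go([.4883,-.1148,.028],.243))"
```

```text
t 10.0167 q [-0.3479  0.1032  1.7493  0.0001  1.2882  0.9761] p [ 0.4881 -0.1168  0.0319] F [0.5922 0.9128 0.0125] w 0.09414949836474118
tool y yaw 0.24673636002641483 tool x [ 0.0009 -0.0003 -1.    ]
t 10.1167 q [-0.3479  0.1024  1.7482  0.0001  1.288   0.9761] p [ 0.4888 -0.117   0.0328] F [ 0.6117  1.0283 -0.3213] w 0.09366863470546885
tool y yaw 0.2467671270243662 tool x [ 0.0028 -0.0009 -1.    ]
(array([ 0.4786,  0.0006, -0.2299]), array([ 0.0038,  0.0016, -0.0025]))
```

View pics/both6.png

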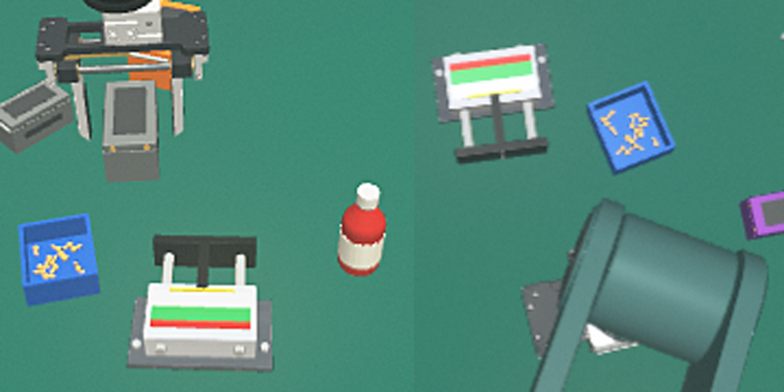

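Request:
{"method": "step_arm", "body": {"motion": "100 0.3 0 -0.2 0 0 0;100 0 0 0 0 0 0;30 0 0 0 0 0 0;30 0 0 0 0 0 0;30 0 0 0 0 0 0;30 0 0 0 0 0 0;30 0 0 0 0 0 0;30 0 0 0 0 0 0;30 0 0 0 0 0 0;30 0 0 0 0 0 0"}}

```text
time: 10.95
tool_pos: [0.4874, -0.1155, 0.0282]
ee_rot: [0.122, 1.569, -1.202]
wrist_force: [1.0, -3.8, -2.2]
width: 0.0577
```

```bash
python3 pic.py 7; python3 - <<'E'
import cv2,numpy as np
b=cv2.imread('pics/scenef7.png')[170:240,240:320]
cv2.imwrite('pics/c7.png',cv2.resize(b,None,fx=8,fy=8,interpolation=2))
E
```

```text
t 10.95 q [-0.345   0.1053  1.7551 -0.0013  1.2801  0.9794] p [ 0.4874 -0.1155  0.0282] F [ 1.021  -3.8495 -2.2406] w 0.057731467944473834
tool y yaw 0.24670541913255853 tool x [ 0.0006 -0.0015 -1.    ]
```

View pics/c7.png

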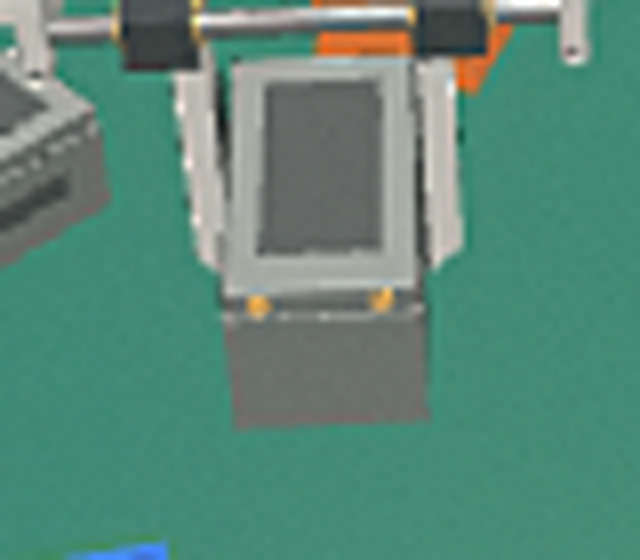

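Request:
{"method": "step_arm", "body": {"motion": "30 0 0 0 0.03 0 0;30 0 0 0 0.035 0 0;30 0 0 0 0.03 0 0;30 0 0.4 -0.4 0 0 0;30 0 0.8 -0.7 0 0 0;30 0 0.8 -0.7 0 0 0;30 0 0.8 -0.7 0 0 0;30 0 0.8 -0.7 0 0 0;30 0 0.8 -0.7 0 0 0;30 0 0.8 -0.7 0 0 0;30 0 0.8 -0.7 0 0 0;30 0 0.8 -0.7 0 0 0;30 0 0.8 -0.7 0 0 0;30 0 0.8 -0.7 0 0 0;30 0 0.8 -0.7 0 0 0;30 0 0.8 -0.7 0 0 0;30 0 0 -0.2 0 0 0;30 0 0 0 0 0 0;30 0 0 0 0 0 0"}}

```text
time: 12.63
tool_pos: [0.5729, -0.0099, 0.0283]
ee_rot: [2.185, 1.569, 0.766]
wrist_force: [2.4, 0.7, -0.5]
width: 0.0579
```

```bash
python3 pic.py 8; python3 - <<'E'
import cv2,numpy as np
b=cv2.imread('pics/scenef8.png')[190:310,260:360]
cv2.imwrite('pics/c8.png',cv2.resize(b,None,fx=5,fy=5,interpolation=2))
b=cv2.imread('pics/topf8.png')[100:200,270:350]
cv2.imwrite('pics/d8.png',cv2.resize(b,None,fx=6,fy=6,interpolation=2))
E
```

```text
t 12.6333 q [-0.1171  0.2551  1.5787  0.0015  1.3066  1.3009] p [ 0.5729 -0.0099  0.0283] F [ 2.371   0.7426 -0.4696] w 0.0579455398190637
tool y yaw 0.15239660690122928 tool x [ 0.0013  0.0013 -1.    ]
```

View pics/c8.png

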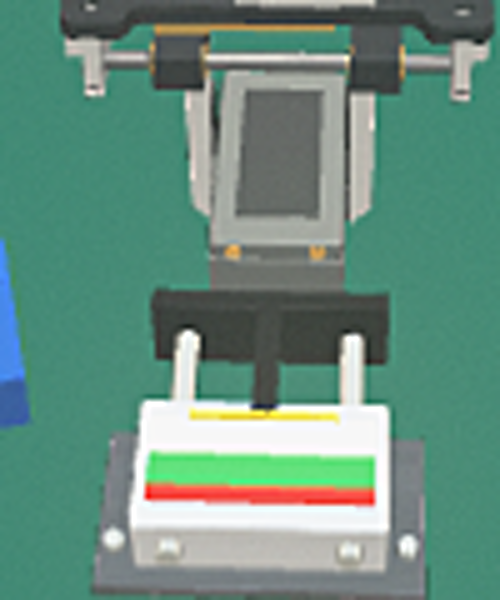

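View pics/d8.png

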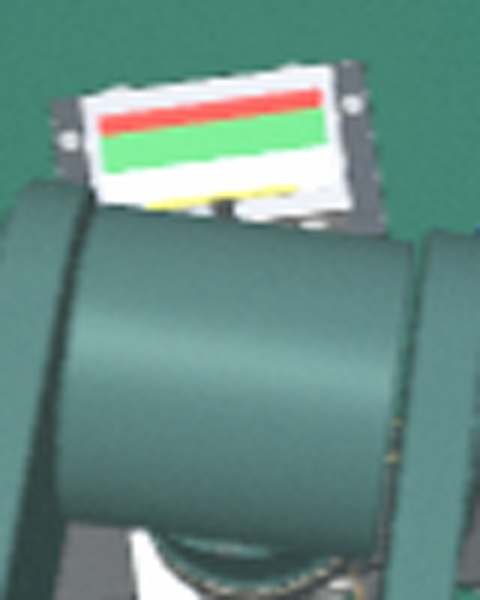

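```bash
python3 - <<'E'
from h import *
np.set_printoptions(precision=4,suppress=True)
C=lambda l:(np.array(l,float)+.5)/5-.5+[260,190]
c=plane('scene',C([[211,245],[344,245],[222,73]]),.056)
p=plane('scene',C([[155,290],[388,294]]),.039)
b=plane('scene',C([[153,303],[388,308]]),.039)
sc=plane('scene',C([[140,403],[390,407],[131,529],[387,535]]),.034)
print('case',c,'pad front',p,'pad back',b);print('block',sc)
f=lambda a,b:np.arctan2(*(b-a)[:2]*[-1,1])
print('yaws case',f(c[0],c[1]),'pad',f(p[0],p[1]),f(b[0],b[1]),'block',f(sc[0],sc[1]),f(sc[2],sc[3]))
d=np.array([np.cos(.15),np.sin(.15),0]);n=np.array([-d[1],d[0],0])
for nm,m in (('case',(c[0]+c[1])/2),('pad',(p[0]+p[1])/2),('padb',(b[0]+b[1])/2),('blk',sc.mean(0)),('tcp',robot.get_obs()['tool_pos'])):print(nm,'along',m@d,'lat',m@n)
E
```

```text
case [[ 0.6452 -0.025   0.056 ]
 [ 0.6355  0.0303  0.056 ]
 [ 0.5381 -0.0427  0.056 ]] pad front [[ 0.6593 -0.0469  0.039 ]
 [ 0.6444  0.0508  0.039 ]] pad back [[ 0.6666 -0.046   0.039 ]
 [ 0.6522  0.0519  0.039 ]]
block [[ 0.7153 -0.0401  0.034 ]
 [ 0.6997  0.0597  0.034 ]
 [ 0.7748 -0.0292  0.034 ]
 [ 0.7604  0.0673  0.034 ]]
yaws case 0.17373523512238276 pad 0.15133070930014358 0.1461828221930367 block 0.1549426922030357 0.14820362315002905
case along 0.6335920514509342 lat -0.09306973399264706
pad along 0.6448411373798438 lat -0.09549654010582241
padb along 0.6523954116230556 lat -0.09564021860998685
blk along 0.73144651590132 lat -0.095950771444873
tcp along 0.5649764454976652 lat -0.09545667149439324
```

Request:
{"method": "step_arm", "body": {"motion": "30 0 0.2 0.1 0 0 0;30 0 0.3 0.1 0 0 0;30 0 0.3 0 0 0 0;30 0 0.3 0 0 0 0;30 0 0.3 0 0 0 0;30 0 0.3 0 0 0 0;30 0 0.3 0 0 0 0;30 0 0.3 0 0 0 0;30 0 0 0 0 0 0;30 0 0 0 0 0 0"}}

```text
time: 13.57
tool_pos: [0.5907, -0.0096, 0.0282]
ee_rot: [-1.685, 1.559, -3.105]
wrist_force: [-12.2, -1.4, 9.2]
width: 0.0576
```

```bash
cat > v.py <<'E'
import sys,cv2
from st import *
k=sys.argv[1]
b=snapshot('scene')[190:310,260:360,::-1];t=snapshot('top')[100:200,270:350,::-1]
cv2.imwrite(f'pics/v{k}.png',np.hstack([cv2.resize(b,None,fx=4,fy=4,interpolation=2),cv2.resize(t,(384,480),interpolation=2)]))
d=np.array([np.cos(.15),np.sin(.15),0]);n=np.array([-d[1],d[0],0]);p=o['tool_pos'];print('along',p@d,'lat',p@n,'Fpush',-o['wrist_force']@d)
E
python3 v.py 9
```

```text
t 13.5667 q [-0.1112  0.3001  1.5218 -0.0017  1.331   1.3087] p [ 0.5907 -0.0096  0.0282] F [-12.1645  -1.4372   9.2278] w 0.05762177560568982
tool y yaw 0.15131453104618645 tool x [-0.0114 -0.0004 -0.9999]
along 0.582610729524041 lat -0.09771423823035791 Fpush 12.242648233196386
```

View pics/v9.png

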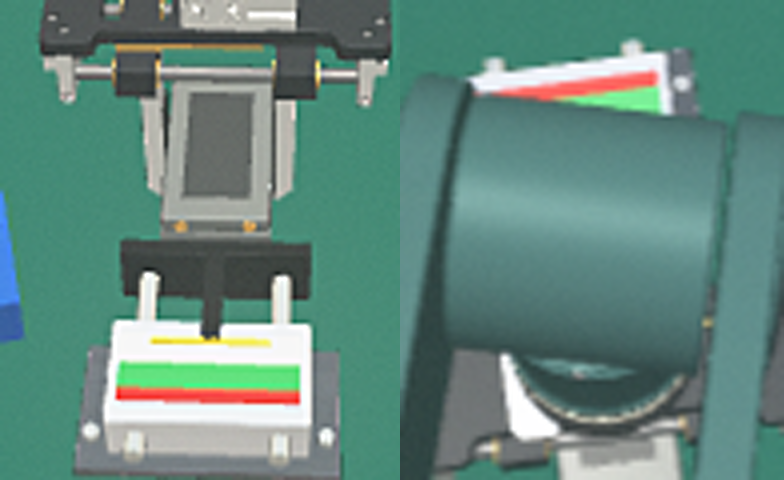

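Request:
{"method": "step_arm", "body": {"motion": "30 -0.05 0.2 0 0 0 0;30 -0.05 0.2 0 0 0 0;30 0 0.2 0 0 0 0;30 0 0.2 0 0 0 0;30 0 0.2 0 0 0 0;30 0 0.2 0 0 0 0;30 0 0 0 0 0 0;30 0 0 0 0 0 0"}}

```text
time: 14.33
tool_pos: [0.5995, -0.0082, 0.0281]
ee_rot: [-1.658, 1.552, -3.078]
wrist_force: [-17.6, -1.9, 10.7]
width: 0.0574
```

```bash
python3 v.py 10
```

```text
t 14.3333 q [-0.1064  0.3231  1.4921 -0.0033  1.345   1.3139] p [ 0.5995 -0.0082  0.0281] F [-17.626   -1.8947  10.6641] w 0.05743802859522372
tool y yaw 0.15127160823062702 tool x [-0.0189 -0.0012 -0.9998]
along 0.5915337040410721 lat -0.09766007138072728 Fpush 17.711220232975222
```

View pics/v10.png

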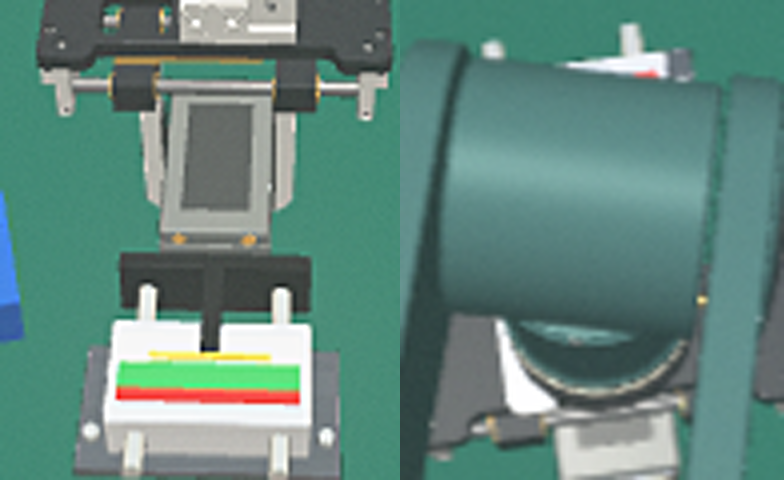

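Request:
{"method": "step_arm", "body": {"motion": "30 0 0 0 0 0 0.01;30 0 0 0 0 0 0.01;30 0 0.2 0 0 0 0.005;30 0 0.2 0 0 0 0;30 0 0.2 0 0 0 0;30 0 0.2 0 0 0 0;30 0 0.1 0 0 0 0;30 0 0 0 0 0 0;30 0 0 0 0 0 0"}}

```text
time: 15.18
tool_pos: [0.6057, -0.0073, 0.028]
ee_rot: [-3.002, 1.569, 1.862]
wrist_force: [-24.2, -2.7, 14.6]
width: 0.0578
```

```bash
python3 v.py 11
```

```text
t 15.1833 q [-0.1065  0.3234  1.4918  0.0018  1.3271  1.3126] p [ 0.6057 -0.0073  0.028 ] F [-24.1753  -2.7078  14.5846] w 0.05775186805629233
tool y yaw 0.15127552283273196 tool x [-0.0005  0.0018 -1.    ]
along 0.5977981650712204 lat -0.09769142150528355 Fpush 24.30852212584323
```

View pics/v11.png

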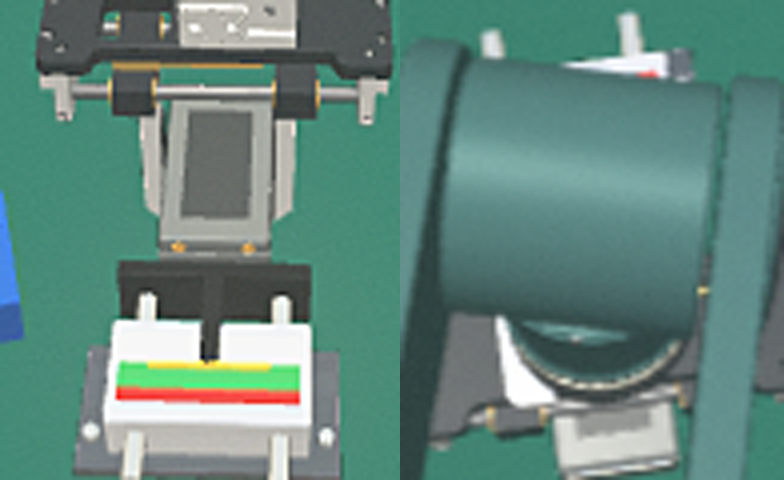

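Request:
{"method": "step_arm", "body": {"motion": "30 -0.05 0 0 0 0 0;30 -0.05 0 0 0 0 0;30 -0.05 0 0 0 0 0;30 0 0 0 0 0 0;30 0 0 0 0 0 0"}}

```text
time: 15.7
tool_pos: [0.6059, -0.0072, 0.0281]
ee_rot: [3.076, 1.569, 1.656]
wrist_force: [-20.6, -3.0, 7.8]
width: 0.0581
```

```bash
python3 v.py 12
```

```text
t 15.7 q [-0.1065  0.3235  1.4916  0.002   1.3269  1.3126] p [ 0.6059 -0.0072  0.0281] F [-20.5873  -2.9614   7.8127] w 0.05810767261303904
tool y yaw 0.15120148748751056 tool x [-0.0002  0.002  -1.    ]
along 0.5979912014329524 lat -0.09767511886210906 Fpush 20.798623683541962
```

View pics/v12.png

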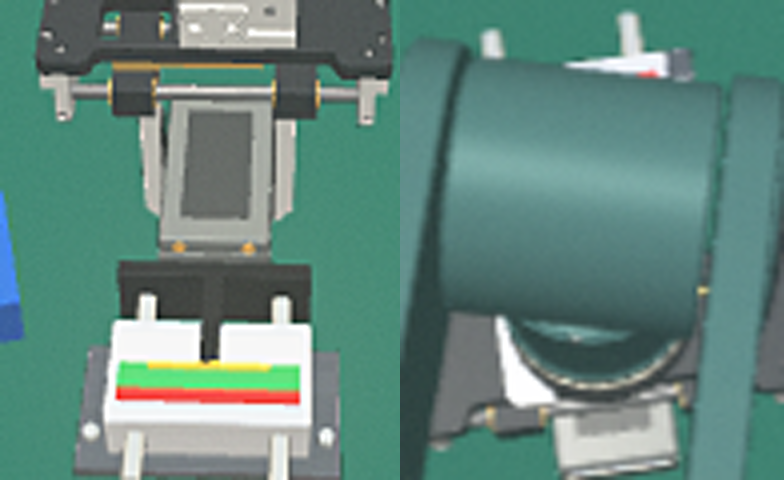

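```bash
cat > y.py <<'E'
from h import *
import sys
np.set_printoptions(precision=4,suppress=True)
d=np.array([np.cos(.15),np.sin(.15),0])
def yel(im):
    h=cv2.cvtColor(im,cv2.COLOR_BGR2HSV).astype(float)[220:310,270:350]
    bgr=im[220:310,270:350].astype(float)
    w=np.clip(np.minimum(bgr[...,2],bgr[...,1])-bgr[...,0]-60,0,None)*((h[...,0]>20)&(h[...,0]<34))
    ys,xs=np.indices(w.shape); return np.array([270+(w*xs).sum()/w.sum(),220+(w*ys).sum()/w.sum()])
def grn(im):
    h=cv2.cvtColor(im,cv2.COLOR_BGR2HSV)[220:310,270:350]
    m=(h[...,0]>50)&(h[...,0]<70)&(h[...,1]>100)&(h[...,2]>180)
    ys,xs=np.nonzero(m);return xs.mean()+270,ys.mean()+220,ys.min()+220,ys.max()+220
a=cv2.imread('pics/scene0.png');b=snapshot('scene')[...,::-1].copy();cv2.imwrite(f'pics/now{sys.argv[1]}.png',b)
A,B=yel(a),yel(b);print(A,B,'green',grn(a),grn(b))
for z in(.036,.040,.045):
    P=plane('scene',[A,B],z);print(z,'travel',(P[1]-P[0])@d)
G=plane('scene',[grn(a)[:2]],.0345);print('green mid vs rest yellow along', (G[0]-plane('scene',[A],.0345)[0])@d)
o=robot.get_obs();print(o['tool_pos'],o['wrist_force'])
E
python3 y.py 13
```

```text
[311.7655 272.6513] [312.101  280.9673] green (np.float64(311.1398305084746), np.float64(283.35169491525426), np.int64(281), np.int64(286)) (np.float64(310.5913978494624), np.float64(283.83870967741933), np.int64(281), np.int64(286))
0.036 travel 0.020401914215084395
0.04 travel 0.020274649995603734
0.045 travel 0.02011556972125258
green mid vs rest yellow along 0.026219281770825536
[ 0.6058 -0.0072  0.0281] [-20.904   -2.9098   9.034 ]
```

Request:
{"method": "step_arm", "body": {"motion": "30 -0.03 0.1 0 0 0 0.003;30 -0.03 0.1 0 0 0 0;30 0 0.1 0 0 0 0;30 0 0.1 0 0 0 0;30 0 0.1 0 0 0 0;30 0 0 0 0 0 0;30 0 0 0 0 0 0"}}

```text
time: 16.43
tool_pos: [0.6098, -0.0066, 0.028]
ee_rot: [2.982, 1.569, 1.562]
wrist_force: [-21.8, -3.3, 7.4]
width: 0.0577
```

```bash
python3 y.py 14;python3 v.py 14
```

```text
[311.7655 272.6513] [311.7566 282.4651] green (np.float64(311.1398305084746), np.float64(283.35169491525426), np.int64(281), np.int64(286)) (np.float64(310.6611570247934), np.float64(283.7685950413223), np.int64(281), np.int64(286))
0.036 travel 0.02401242649102213
0.04 travel 0.023862640412960972
0.045 travel 0.023675407815384308
green mid vs rest yellow along 0.026219281770825536
[ 0.6098 -0.0066  0.0281] [-22.3172  -3.4327   8.0746]
t 16.4833 q [-0.105   0.3313  1.4814  0.0022  1.329   1.3142] p [ 0.6098 -0.0066  0.0281] F [-22.3172  -3.4327   8.0746] w 0.05792344948512303
tool y yaw 0.15111362204066203 tool x [ 0.0001  0.0022 -1.    ]
along 0.601942894010805 lat -0.0976717769445703 Fpush 22.579612489018153
```

View pics/v14.png

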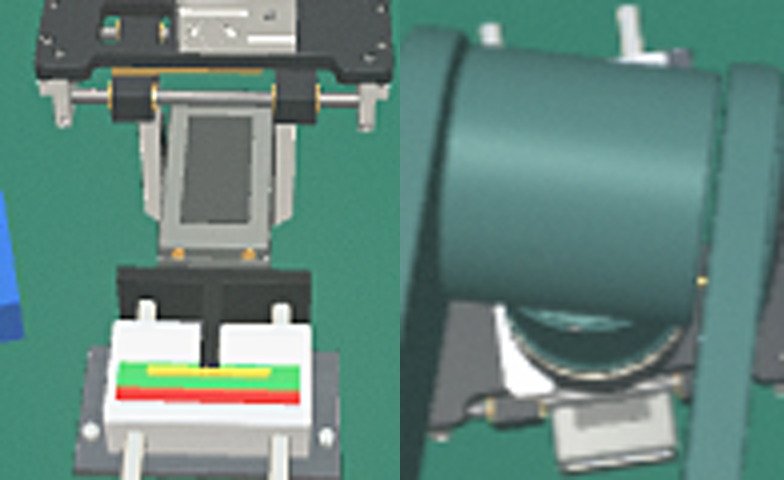

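Request:
{"method": "step_arm", "body": {"motion": "30 0 0 0 0 0 0;30 0 0 0 0 0 0;30 0 0 0 0 0 0;30 0 0 0 0 0 0;30 0 0 0 0 0 0;30 0 0 0 0 0 0;30 0 0 0 0 0 0;30 0 0 0 0 0 0;30 0 0 0 0 0 0;30 0 0 0 0 0 0;30 0 0 0 0 0 0;30 0 0 0 0 0 0"}}

```text
time: 17.58
tool_pos: [0.6098, -0.0066, 0.0281]
ee_rot: [2.946, 1.569, 1.527]
wrist_force: [-22.0, -3.3, 8.0]
width: 0.0578
```

```bash
python3 y.py 15; python3 - <<'E'
import cv2
b=cv2.imread('pics/now15.png')
cv2.imwrite('pics/c15.png',cv2.resize(b[205:275,285:345],None,fx=8,fy=8,interpolation=2))
b=cv2.imread('pics/scene0.png')
cv2.imwrite('pics/full15.png',cv2.imread('pics/now15.png'))
E
```

```text
[311.7655 272.6513] [311.818  282.4659] green (np.float64(311.1398305084746), np.float64(283.35169491525426), np.int64(281), np.int64(286)) (np.float64(310.7846153846154), np.float64(283.88461538461536), np.int64(281), np.int64(286))
0.036 travel 0.024011311760321792
0.04 travel 0.02386153263579101
0.045 travel 0.023674308730127533
green mid vs rest yellow along 0.026219281770825536
[ 0.6098 -0.0066  0.0281] [-21.1339  -3.6638   7.5207]
```

View pics/c15.png

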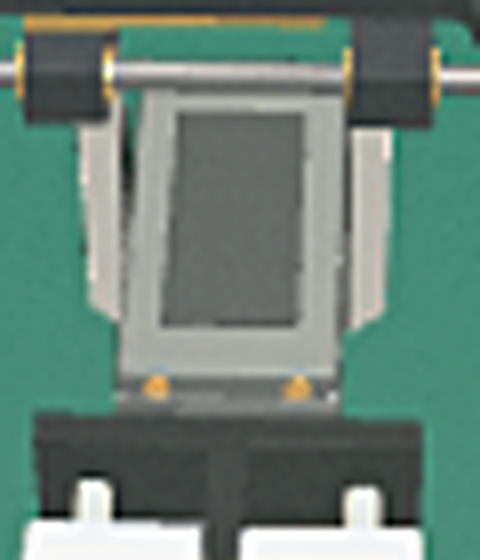

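View pics/full15.png

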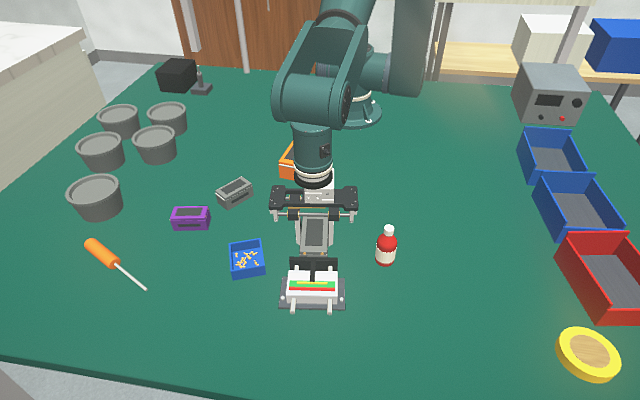

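```bash
python3 - <<'E'
from h import *
np.set_printoptions(precision=4,suppress=True)
C=lambda l:(np.array(l,float)+.5)/8-.5+[285,205]
d=np.array([np.cos(.15),np.sin(.15),0]);n=np.array([-d[1],d[0],0])
c=plane('scene',C([[118,376],[338,376],[142,92],[346,94]]),.056)
p=plane('scene',C([[36,416],[421,424]]),.039)
print(np.c_[c@d,c@n]); print('pad',np.c_[p@d,p@n],'mid lat case',((c[0]+c[1])/2)@n,'pad',((p[0]+p[1])/2)@n)
E
```

```text
[[ 0.6704 -0.124 ]
 [ 0.669  -0.0678]
 [ 0.5655 -0.1242]
 [ 0.565  -0.0671]]
pad [[ 0.6697 -0.146 ]
 [ 0.6699 -0.0463]] mid lat case -0.09593253031360292 pad -0.09615775516490549
```

```bash
python3 - <<'E'
from h import *
def prof(f,a,b,u0,v0,v1,du):
    # panel row edges along a column strip, averaged; half-level crossings
    g=cv2.cvtColor(cv2.imread(f),cv2.COLOR_BGR2GRAY).astype(float)
    r=[]
    s=g[v0:v1,u0:u0+du].mean(1);s=cv2.resize(s.reshape(-1,1),(1,(v1-v0)*10),interpolation=1).ravel()
    x=np.arange(len(s))/10+v0-.45
    dk=s.min()+8
    lo=np.percentile(s,15);hi=np.percentile(s,85);m=s<(lo+hi)/2
    runs=np.flatnonzero(np.diff(m.astype(int)));return x[runs],u0+(du-1)/2
for f,u0,v0,v1,crop in(('pics/scenef5.png',276,176,207,0),('pics/now15.png',310,216,252,0)):
    e,u=prof(f,0,0,u0,v0,v1,6);print(f,e)
    P=plane('scene',[[u,e[0]],[u,e[-1]]],.056);print(np.linalg.norm(P[1]-P[0]),P)
E
```

```text
pics/scenef5.png [176.25 179.55 201.25]
0.09506411140658942 [[ 0.44625003 -0.12754868  0.056     ]
 [ 0.53825189 -0.10361454  0.056     ]]
pics/now15.png [216.35 218.35 245.45]
0.08723337536311121 [[ 0.57469339 -0.01561742  0.056     ]
 [ 0.66034151  0.00093737  0.056     ]]
```

```bash
python3 - <<'E'
from h import *
for u,a,b in((278.5,179.55,201.25),(312.5,218.35,245.45)):
    P=plane('scene',[[u,a],[u,b]],.056);print(np.linalg.norm(P[1]-P[0]))
E
```

```text
0.08169692593325868
0.08079684713841398
```

```bash
python3 -c "
from bench import robot
print(robot.close_job())"
```

```text
the job is handed in; nothing more can be done
None
```

I shut the lid, brought the case to the spring stop and handed the job in at about 17.7 s, with the case still gripped and pressed on the pad. I closed the lid with the shut fingertips until they stopped firmly with the fingertips at 56 mm. Then I gripped the case across its sides, slid it flat to the stop and pressed it on.

**Last checks that agreed:**
- **Push:** pad travel read about 23.9 mm from the yellow pointer, which is about 12 N. It sits in the green band and was unchanged after a 1 s hold.
- **Alignment:** the tool's yaw was 0.151 rad against 0.150 for the stop. The case and pad centres agreed to within 1 mm.
- **Bystanders:** the red bottle and blue tray look untouched in the last picture.

**Less certain:**
- **Wrist force:** it read about 21–22 N horizontally and 8 N upward. I take the excess over the pad's 12 N as bench friction, because the arm is pressing the case down a little. That reading is therefore no independent check of the 12 N.
- **Flatness:** one image measurement came out about 1 mm short over the lid panel (81 mm seen), which is near its noise and could mean a slight tilt. The tool height stayed within 0.3 mm throughout, which suggests the case is flat.

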